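# Set a straightedge against two stop screws

## Task

Clear the beech offcut off the board into the red scrap crate. Then slide the aluminium straightedge across the board until its graduated long edge touches the red screw tips of both stop blocks at once, keep it pressed lightly against both for a moment, and let go so that it stays lying there against both. Be gentle with the stops (at most 10 newtons on either) and leave everything else in its place.

Things in the scene. Friction and masses are not known exactly. Their poses are not given: they have to be found in the camera images.
- board: dark brown film-faced plywood board fixed on the bench, 340 (x) x 380 (y) x 18 mm, origin at the centre of its underside; +x points from the robot's side to the side with the stop blocks
- stop_a: left stop block (towards the board's +y side): blue, 45 x 45 x 45 mm, fixed on the board, origin at the centre of its underside, on the board's top face; axes parallel to the board's. It must not bear more than 10 N
- screw_root_a (a point): point in the left block's -x face where its rigid horizontal set screw comes out, 7 mm above the board. The screw sticks out along -x and ends in a red ball tip, 10 mm diameter: the marked point. The tip's end is 15 to 45 mm out from this point; the length is set anew each time, differs between the blocks and is not measured: find it by touch
- screw_root_b (a point): point in the right block's -x face where its rigid horizontal set screw comes out, 7 mm above the board. The screw sticks out along -x and ends in a red ball tip, 10 mm diameter: the marked point. The tip's end is 15 to 45 mm out from this point; the length is set anew each time, differs between the blocks and is not measured: find it by touch
- stop_b: right stop block (towards the board's -y side): blue, 45 x 45 x 45 mm, fixed on the board, origin at the centre of its underside, on the board's top face; axes parallel to the board's. It must not bear more than 10 N
- straightedge: loose aluminium straightedge, flat on the board, 60 (x) x 320 (y) x 12 mm, 0.4 to 0.8 kg, origin at the centre of its underside. The graduated edge (black ticks) is the long edge at x = +30 mm, facing the screw tips and 60 to 170 mm short of them at the start, turned up to 0.15 rad from the board. It slides easily: friction on the board 0.2 to 0.3
- knob (a point): mid-height of the grip part of the upright round orange knob fixed at the straightedge's centre, 30 mm above its underside; knob 30 mm diameter, from 12 to 48 mm above the underside. It starts at most 12 mm off the board's centreline, so pushed along the board's +x it arrives between the tips. Pushed so that it can swivel, the bar swings onto both tips; the resistance then rises sharply
- offcut: loose beech offcut, 80 (x, long) x 22 x 22 mm, origin at the centre of its underside, lying on the board in the straightedge's way, turned up to 0.4 rad from the board's x axis
- scrap_crate: red open-topped crate fixed on the bench left or right of the board, outside 170 (x) x 150 (y) x 70 mm high, 5 mm walls and floor, origin at the centre of its underside
- parts_box: grey open box with four compartments of dowels and pins, same size as the crate, on the other side of the board; not to be used
- pencil: flat red carpenter's pencil, 120 x 12 x 8 mm, loose on the board behind the stop blocks; bystander
- glue: white glue bottle, 60 mm across, 160 mm high; bystander
- hammer: hammer lying on the bench; bystander
- tape: yellow tape measure, 70 x 40 x 60 mm; bystander
- block: tan sanding block, 120 x 60 x 30 mm; bystander

How it is judged:
On the way, in this order (a step that is already met when the one before it is completed fails the run):
1. the offcut lies in the red scrap crate (x of offcut in the frame of scrap_crate between -0.08 and 0.08 m and y of offcut in the frame of scrap_crate between -0.07 and 0.07 m and z of offcut in the frame of scrap_crate between -0.005 and 0.055 m and linear speed of offcut below 0.03 m/s), for 0.2 s.
2. the straightedge, flat on the board, presses on both stop screws at once with at least 1 N each (contact force between straightedge and stop_a above 1 N and contact force between straightedge and stop_b above 1 N and x of screw_a_c1 in the frame of straightedge between 0.03 and 0.037 m and y of screw_a_c1 in the frame of straightedge between -0.158 and 0.158 m and x of screw_b_c1 in the frame of straightedge between 0.03 and 0.037 m and y of screw_b_c1 in the frame of straightedge between -0.158 and 0.158 m and angle between straightedge's own z axis and vertical below 0.03 rad and z of straightedge in the frame of board between 0.015 and 0.021 m), for 0.3 s.
At the end, for the whole second after the job is handed in: The offcut rests in the scrap crate; the straightedge lies flat on the board, at rest and released, with its graduated edge within 2 mm of both red screw tips (all of step 1 and x of screw_a_c1 in the frame of straightedge between 0.03 and 0.037 m and y of screw_a_c1 in the frame of straightedge between -0.158 and 0.158 m and x of screw_b_c1 in the frame of straightedge between 0.03 and 0.037 m and y of screw_b_c1 in the frame of straightedge between -0.158 and 0.158 m and angle between straightedge's own z axis and vertical below 0.03 rad and z of straightedge in the frame of board between 0.015 and 0.021 m and linear speed of straightedge below 0.01 m/s and angular speed of straightedge below 0.05 rad/s); the robot touches nothing.
It fails at once if more than 10 N on a stop block (contact force between anything else and stop_a above 10 N or contact force between anything else and stop_b above 10 N).
It fails at once if a bystander is moved by more than 30 mm (distance of any of pencil, glue, hammer, tape, block from where it was at the start of the episode above 0.03 m).
It also fails if it takes over 62 s, if anything falls off the work surface, if the arm or the gripper's body presses on something with over 40 N, if the wrist force passes 120 N, or if a joint passes its speed limit or range.

## Robot

A 6-joint arm with a two-finger parallel gripper is mounted at the origin on the work surface. World frame = base frame: x ahead of the robot, y to its left, z up, the work surface at z = 0. Lengths are in m, angles in rad, forces in N, time in s.
With the tool pointing down it reaches from about 0.35 to 0.85 m from the base axis. Payload 8.1 kg.
Tool frame: the origin (TCP) lies at the very end of the fingers, on their centre line; the grasp point (between the pads) lies 19 mm behind it (arm.tcp_to_grasp is the distance from the TCP to the grasp point, in m); z points along the fingers, y is the line along which they close (so a half turn about z gives the same grasp; the last joint's range is limited). The gripper opens to 85 mm and grips with 20 to 120 N. Pads are 22 mm wide; open, the fingers measure 114 mm over their backs; the gripper's body (76 mm by 85 mm) begins 54 mm behind the grasp point. The pads swing forward as they close: fully open they stand 13 mm farther back than shut.
Start: joints at [1.091, 0.13, 1.488, -0, 1.523, -0.085], TCP at [0.231, 0.554, 0.231] pointing down, gripper open.
Joint ranges: [-2.96, 2.96], [-0.89, 2.26], [0.02, 2.5], [-1.34, 4.48], [0, 2.73], [-2.66, 2.66]. Speed limits (rad/s): [2.39, 2.39, 2.79, 3.14, 3.14, 3.14].

## Interface

Orientations are given as a unit quaternion [x, y, z, w].
In Python, from cell import arm, cams, close_job gives the robot as it stands.
- The arm moves only by the tool jog_arm, never from a script. Its argument "commands" is one flat list of numbers, 6 for each row, row after row: the shift along the tool's x, y, z in mm, then the turn, a rotation vector about the tool's x, y, z in rad. A call has 1 to 5 rows; each row is the pose to reach, as a shift and turn from the pose commanded when the call began, along the tool's axes at that moment; what a row does not reach only later rows make up. A row lasts 1/10 s, in which the tool goes at most 50 mm and 8.59 degrees, less where a joint would pass 70% of its speed; a pose out of reach is approached as far as the arm can. A call with a gripper value outside its range is refused whole. "fingers" is the opening in per cent of the stroke, from 0 (shut) to 100 (fully open), set as the call begins (left out, the last holds). The fingers move at their own pace and stop on an object; "squeeze" is the grip in N (left out, the last holds). Time passes only in rows, so rows that repeat a pose let the fingers close. It gives the time, the measured TCP pose, the force, the opening and the grip force at its end, in the units of the state.
- arm.read_state(): the state, without advancing time (a new reading comes with each control period).
- cams.camera(name): name is "side" or "top"; returns the picture (400x640x3 uint8, blue, green, red); there is no depth.
- cams.get_calibration(name): a dict with "fx", "fy", "cx", "cy" (pixels), "rvec" (rotation vector, rad) and "tvec" (3), from world to camera coordinates, as OpenCV has them. Camera axes: x right, y down, z forward; pixel columns grow to the right and rows downward; lengths in m; the calibration is good to about 2 mm. A picture is of the moment at which its call begins. get_calibration takes no time and is no camera call.
- close_job(): hands the job in; it is judged then, once.
The state is a dict: "clock": time; "q": joint angles; "qd": joint speeds; "joint_efforts": joint torques, N m; "position": TCP position; "orientation": TCP orientation; "ft_force": force on the tool from outside, world axes, zero at the start; "torque": the same for the moment, N m; "grip_width": finger opening in m; "grasp_force": force on a finger pad.
Only numpy, scipy, OpenCV 4.12 (cv2) and the standard library are available. Lean on these libraries where they do the work, as an engineer would, in place of code of your own. Each camera call takes 0.05 s, during which the arm holds its last target. There are 200 camera calls.

## Working session

There is one attempt and no reset: what is moved stays moved. The work goes in short steps, Python scripts to look and compute and a tool call to move; the robot and the scene stay as the last step left them, time stands still between calls to the robot, and variables do not carry over. Pictures are saved under pics/ and viewed, at most 10 in all, crops included, and the job is handed in when it is done.

Besides the shell and the picture viewer there is one more tool, called as name(argument=value, ...) on one line, values as JSON. jog_arm: Moves the arm, as the interface text tells. Its arguments: {"type":"object","properties":{"commands":{"type":"array"},"fingers":{"type":"number"},"squeeze":{"type":"number"}},"required":["commands"]}

```bash
ls; mkdir -p pics; cat > h.py <<'E'
import numpy as np, cv2
from cell import arm, cams
def cal(n):
    c=cams.get_calibration(n); K=np.array([[c['fx'],0,c['cx']],[0,c['fy'],c['cy']],[0,0,1.]])
    R=cv2.Rodrigues(np.array(c['rvec'],float))[0]; t=np.array(c['tvec'],float).ravel(); return K,R,t
def ray(n,uv,z):
    K,R,t=cal(n); C=-R.T@t; d=R.T@np.linalg.inv(K)@np.array([uv[0],uv[1],1.]); return C+d*(z-C[2])/d[2]
def proj(n,p):
    K,R,t=cal(n); q=K@(R@np.array(p)+t); return q[:2]/q[2]
E
python3 - <<'E'
from h import *
for n in('top','side'):
    cv2.imwrite(f'pics/{n}0.png',cams.camera(n)); K,R,t=cal(n); print(n,-R.T@t,R[2],K[0,0])
print(arm.read_state())
E
```

```text
pics
top [0.48019039 0.00397887 1.14351579] [ 0.08868214 -0.0278791  -0.99566974] 433.05339414443284
side [ 0.19495297 -0.99450393  1.0057989 ] [ 0.27374606  0.68880295 -0.67127759] 510.7391663932167
{'clock': 0.1, 'q': array([ 1.09061822e+00,  1.31100072e-01,  1.48920291e+00, -1.20105222e-05,
        1.52301013e+00, -8.54028583e-02]), 'qd': array([ 0.00010121, -0.0013996 , -0.00223085,  0.00095671,  0.00029744,
       -0.00042404]), 'joint_efforts': array([ 1.51148568e-03, -5.70949173e+01, -5.01944375e+01, -7.24331426e-05,
        8.02364491e-03,  9.64017568e-05]), 'position': array([0.23050741, 0.55339902, 0.23032286]), 'orientation': array([ 1.96107992e-01,  9.80581927e-01, -8.27734031e-04, -2.34275026e-04]), 'ft_force': array([-0.76110541, -0.00410511,  0.58822351]), 'torque': array([-0.04488215, -0.01542932, -0.02501918]), 'grasp_force': 0.0, 'grip_width': 0.08544397767403651}
```

View pics/top0.png

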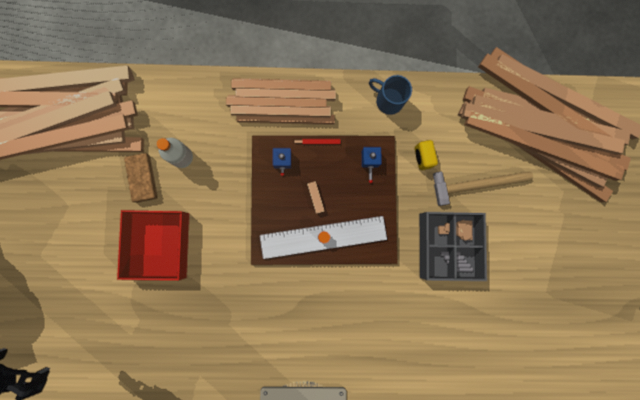

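View pics/side0.png

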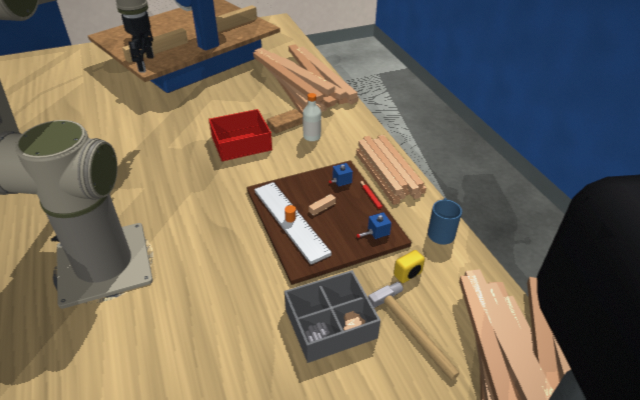

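The top view shows the offcut near (316,197), the knob at (324,237), the bar from (261,246) to (386,228), screw tips near (282,174) and (371,181), the board over u 251–397 and v 136–265, and the crate at (153,245). The side view shows the offcut at (322,205) and the knob at (290,213).

```bash
cat > m.py <<'E'
from h import *
def big(mask,box):
    m=np.zeros_like(mask); u0,v0,u1,v1=box; m[v0:v1,u0:u1]=mask[v0:v1,u0:u1]
    cs=cv2.findContours(m,cv2.RETR_EXTERNAL,cv2.CHAIN_APPROX_NONE)[0]
    return sorted(cs,key=cv2.contourArea)[::-1]
def rect(n,c,z):
    p=np.array([ray(n,q[0],z)[:2] for q in c],np.float32)*1000
    (cx,cy),(w,h),a=cv2.minAreaRect(p); 
    if w<h: a+=90; w,h=h,w
    a=(a+90)%180-90
    return np.round([cx,cy,w,h,a],1)
def rng(hsv,a,b): return cv2.inRange(hsv,np.array(a),np.array(b))
if __name__=='__main__':
    im=cams.camera('top'); hsv=cv2.cvtColor(im,cv2.COLOR_BGR2HSV)
    for uv in [(316,197),(322,222),(324,237),(300,242),(282,174),(371,181),(260,200)]: print(uv,hsv[uv[1],uv[0]])
    bd=big(rng(hsv,(0,0,0),(180,255,75)),(240,125,410,275))[0]; print('board',rect('top',cv2.convexHull(bd),.018))
    oc=big(rng(hsv,(5,40,110),(25,200,255)),(296,172,340,222))[0]; print('offcut',rect('top',oc,.040))
    kn=big(rng(hsv,(3,180,140),(20,255,255)),(250,190,396,262))[0]; print('knob',rect('top',kn,.066),cv2.contourArea(kn))
    ba=big(rng(hsv,(0,0,130),(180,60,255)),(253,205,396,264))[0]; print('bar',rect('top',cv2.convexHull(ba),.030))
    red=rng(hsv,(0,150,90),(5,255,255))|rng(hsv,(170,150,90),(180,255,255))
    for b in [(270,160,296,186),(358,160,384,190)]:
        for c in big(red,b)[:2]: print('red',cv2.boundingRect(c),cv2.contourArea(c), ray('top',c.mean((0,1)),.025))
    cr=big(red,(110,200,200,290))[0]; print('crate',rect('top',cv2.convexHull(cr),.07))
    blue=rng(hsv,(105,150,50),(130,255,255))
    for b in [(265,140,300,175),(355,140,390,175)]: print('blk',rect('top',big(blue,b)[0],.063))
    v=im[130:270,245:405]; cv2.imwrite('pics/crop1.png',cv2.resize(v,None,fx=5,fy=4.285,interpolation=cv2.INTER_CUBIC)[:600,:800])
    s=cams.camera('side'); hs=cv2.cvtColor(s,cv2.COLOR_BGR2HSV)
    oc=big(rng(hs,(5,40,110),(25,200,255)),(302,188,340,222))[0]; print('side oc',oc.mean((0,1)),ray('side',oc.mean((0,1)),.035))
    kn=big(rng(hs,(3,180,140),(20,255,255)),(275,195,305,230))[0]; print('side kn',cv2.boundingRect(kn),ray('side',oc.mean((0,1)),.05),ray('side',kn.mean((0,1)),.05))
    red=rng(hs,(0,150,90),(5,255,255))|rng(hs,(170,150,90),(180,255,255))
    for b in [(320,165,350,200),(350,215,376,245)]:
        for c in big(red,b)[:2]: print('sred',cv2.boundingRect(c), ray('side',c.mean((0,1)),.025))
E
python3 m.py
```

```text
(316, 197) [ 14 109 185]
(322, 222) [ 11 151  66]
(324, 237) [ 13 227 190]
(300, 242) [ 90   1 188]
(282, 174) [  2 213 151]
(371, 181) [  1 224 147]
(260, 200) [ 12 150  75]
board [588.7 -48.2 376.  335.6 -88.7]
offcut [591.9 -24.6  81.3  23.6  17.5]
knob [489.5 -47.1  24.6  24.5 -44.3] 73.0
bar [490.2 -46.3 320.9  60.6 -80.3]
red (280, 173, 4, 3) 4.5 [0.65206025 0.06329199 0.025     ]
red (369, 180, 4, 3) 5.5 [ 0.63794825 -0.16837209  0.025     ]
crate [464.4 378.7 165.5 149.8   0.7]
blk [689.2  62.8  40.9  37.8   1.2]
blk [ 695.1 -164.1   46.5   43.8  -88.9]
side oc [321.79104478 204.08955224] [ 0.58832836 -0.02670669  0.035     ]
side kn (286, 206, 10, 16) [ 0.58225025 -0.04166031  0.05      ] [ 0.48860484 -0.04293769  0.05      ]
sred (328, 180, 4, 3) [0.65079179 0.06788253 0.025     ]
sred (356, 234, 4, 4) [ 0.63538087 -0.16476251  0.025     ]
```

View pics/crop1.png

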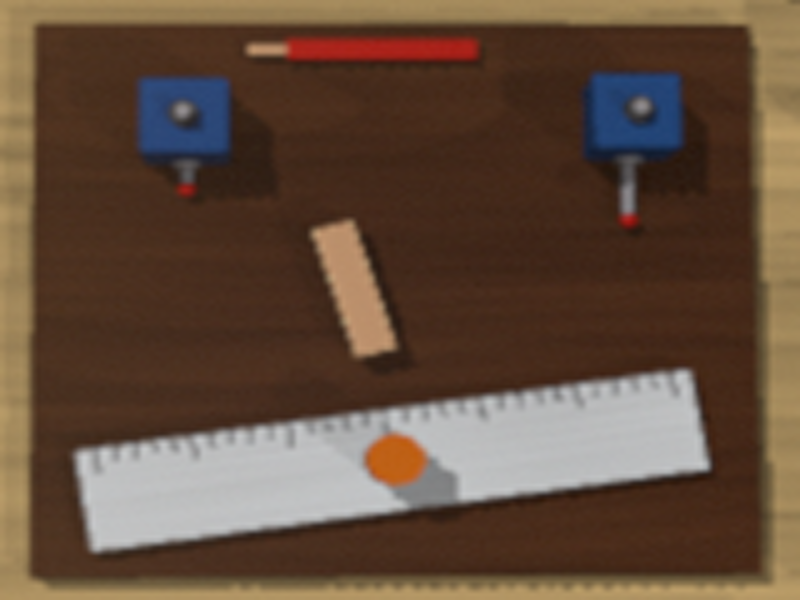

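The crop matches the masks: the left tip is short and the right one long, the offcut leans about 17.5°, and the bar is turned about 9.7°. I'll head for the offcut.

jog_arm(commands=[-204, -145, 0, 0, 0, -0.7, -204, -145, 0, 0, 0, -0.7, -204, -145, 0, 0, 0, -0.7, -204, -145, 0, 0, 0, -0.7, -204, -145, 0, 0, 0, -0.7], fingers=70, squeeze=40)

```text
clock: 0.7
position: [0.3558, 0.3532, 0.2312]
orientation: [-0.151, 0.989, 0.0, 0.0]
ft_force: [0.8, -0.1, -0.2]
grip_width: 0.0597
grasp_force: 0.0
```

jog_arm(commands=[-53, -209, 0, 0, 0, 0, -53, -209, 0, 0, 0, 0, -53, -209, 0, 0, 0, 0, -53, -209, 0, 0, 0, 0, -53, -209, 0, 0, 0, 0])

```text
clock: 1.2
position: [0.4688, 0.1664, 0.2313]
orientation: [-0.146, 0.989, -0.001, 0.0]
ft_force: [-0.5, 0.4, 0.9]
grip_width: 0.0598
grasp_force: 0.0
```

jog_arm(commands=[-54, -209, 90, 0, 0, 0, -54, -209, 90, 0, 0, 0, -54, -209, 90, 0, 0, 0, -54, -209, 90, 0, 0, 0, -54, -209, 90, 0, 0, 0])

```text
clock: 1.7
position: [0.5801, -0.0164, 0.1395]
orientation: [-0.147, 0.989, -0.0, -0.001]
ft_force: [-0.2, 0.0, 0.0]
grip_width: 0.0601
grasp_force: 0.0
```

```bash
cat >> h.py <<'E'
from scipy.spatial.transform import Rotation as Ro
def delta(p,yaw_y=None):
    "tool shift mm and turn about tool z to reach TCP p with tool y at world angle yaw_y deg"
    s=arm.read_state(); R=Ro.from_quat(s['orientation']); d=R.inv().apply(np.array(p)-s['position'])*1000
    y=R.as_matrix()[:,1]; a=np.degrees(np.arctan2(y[1],y[0]))
    print('t',round(s['clock'],2),'pos',s['position'].round(4),'yaw_y',a.round(2),'z',R.as_matrix()[:,2].round(4),'F',s['ft_force'].round(2),'w',round(s['grip_width'],4),'gf',round(s['grasp_force'],1))
    print('shift',d.round(1),'turn', None if yaw_y is None else np.radians(a-yaw_y).round(4))
E
python3 -c "
from h import *
delta([.5905,-.0255,.021],107.5)"
```

```text
t 1.7 pos [ 0.5801 -0.0164  0.1395] yaw_y 106.91 z [-1.4e-03 -3.0e-04 -1.0e+00] F [-0.23  0.04  0.03] w 0.0601 gf 0.0
shift [ -7.5 -11.7 118.5] turn -0.0103
```

jog_arm(commands=[0, 0, 0, 0, 0, 0, 0, 0, 0, 0, 0, 0, 0, 0, 0, 0, 0, 0])

```text
clock: 2.0
position: [0.5797, -0.0129, 0.1417]
orientation: [-0.148, 0.989, 0.0, 0.0]
ft_force: [-0.3, 1.0, 0.2]
grip_width: 0.0597
grasp_force: 0.0
```

```bash
python3 -c "
from h import *
delta([.5905,-.0255,.021],107.5)"
```

```text
t 2.0 pos [ 0.5797 -0.0129  0.1417] yaw_y 107.03 z [ 2.e-04  3.e-04 -1.e+00] F [-0.29  0.96  0.18] w 0.0597 gf 0.0
shift [ -6.6 -15.2 120.7] turn -0.0082
```

jog_arm(commands=[-7, -15, 40, 0, 0, -0.008, -7, -15, 80, 0, 0, -0.008, -7, -15, 110, 0, 0, -0.008, -7, -15, 120.5, 0, 0, -0.008, -7, -15, 120.5, 0, 0, -0.008])

```text
clock: 2.5
position: [0.5896, -0.0248, 0.0199]
orientation: [-0.152, 0.988, 0.0, -0.001]
ft_force: [0.6, -0.6, 0.1]
grip_width: 0.0599
grasp_force: 0.0
```

jog_arm(commands=[0, 0, 0, 0, 0, 0, 0, 0, 0, 0, 0, 0, 0, 0, 0, 0, 0, 0, 0, 0, 0, 0, 0, 0, 0, 0, 0, 0, 0, 0], fingers=0)

```text
clock: 3.0
position: [0.5929, -0.0261, 0.0235]
orientation: [-0.152, 0.988, -0.0, 0.002]
ft_force: [-1.2, 0.8, 7.6]
grip_width: 0.0207
grasp_force: 41.3
```

jog_arm(commands=[0, 0, -50, 0, 0, 0, 0, 0, -100, 0, 0, 0, 0, 0, -130, 0, 0, 0, 0, 40, -130, 0, 0, 0, 0, 90, -130, 0, 0, 0])

```text
clock: 3.5
position: [0.5657, 0.0591, 0.154]
orientation: [-0.15, 0.989, -0.001, 0.003]
ft_force: [-0.1, 0.9, -0.5]
grip_width: 0.0209
grasp_force: 40.2
```

jog_arm(commands=[0, 50, 0, 0, 0, 0, 0, 100, 0, 0, 0, 0, 0, 150, 0, 0, 0, 0, 0, 200, 0, 0, 0, 0, 0, 240, 0, 0, 0, 0])

```text
clock: 4.0
position: [0.491, 0.2915, 0.1519]
orientation: [-0.152, 0.988, 0.0, 0.001]
ft_force: [0.1, 0.4, -1.7]
grip_width: 0.021
grasp_force: 40.2
```

jog_arm(commands=[0, 50, 0, 0, 0, 0, 0, 95, 0, 0, 0, 0, 0, 95, 0, 0, 0, 0, 0, 95, 0, 0, 0, 0, 0, 95, 0, 0, 0, 0])

```text
clock: 4.5
position: [0.4638, 0.3788, 0.1512]
orientation: [-0.152, 0.988, -0.0, 0.0]
ft_force: [0.4, 0.0, 0.2]
grip_width: 0.0212
grasp_force: 40.2
```

```bash
python3 -c "
from h import *
delta([.464,.379,.02],107.5)"
```

```text
t 4.5 pos [0.4638 0.3788 0.1512] yaw_y 107.44 z [ 5.e-04 -2.e-04 -1.e+00] F [0.38 0.01 0.18] w 0.0212 gf 40.2
shift [-2.000e-01  1.000e-01  1.312e+02] turn -0.0011
```

jog_arm(commands=[0, 0, 50, 0, 0, 0, 0, 0, 95, 0, 0, 0, 0, 0, 128, 0, 0, 0, 0, 0, 128, 0, 0, 0, 0, 0, 128, 0, 0, 0])

```text
clock: 5.0
position: [0.4639, 0.3784, 0.0233]
orientation: [-0.151, 0.989, -0.0, -0.0]
ft_force: [0.5, 0.3, 1.0]
grip_width: 0.0211
grasp_force: 40.2
```

jog_arm(commands=[0, 0, 0, 0, 0, 0, 0, 0, 0, 0, 0, 0, 0, 0, 0, 0, 0, 0, 0, 0, 0, 0, 0, 0, 0, 0, 0, 0, 0, 0], fingers=47)

```text
clock: 5.5
position: [0.4637, 0.3797, 0.0234]
orientation: [-0.152, 0.988, 0.0, 0.0]
ft_force: [-0.4, 0.2, 0.2]
grip_width: 0.0398
grasp_force: 0.0
```

jog_arm(commands=[0, 0, -50, 0, 0, 0, 0, 0, -100, 0, 0, 0, 0, 0, -130, 0, 0, 0, 0, 0, -130, 0, 0, 0.1, 0, 0, -130, 0, 0, 0.2])

```text
clock: 6.0
position: [0.4644, 0.3802, 0.1551]
orientation: [-0.05, 0.999, 0.001, 0.002]
ft_force: [-0.3, -0.1, 0.6]
grip_width: 0.0402
grasp_force: 0.0
```

```bash
python3 - <<'E'
from m import *
delta([.488,-.0465,.10],1.3)
im=cams.camera('top'); cv2.imwrite('pics/t2.png',im)
E
```

```text
t 6.0 pos [0.4644 0.3802 0.1551] yaw_y 95.79 z [ 0.0031  0.0021 -1.    ] F [-0.31 -0.14  0.58] w 0.0402 gf 0.0
shift [  19.7 -427.    54.3] turn 1.6491
```

View pics/t2.png

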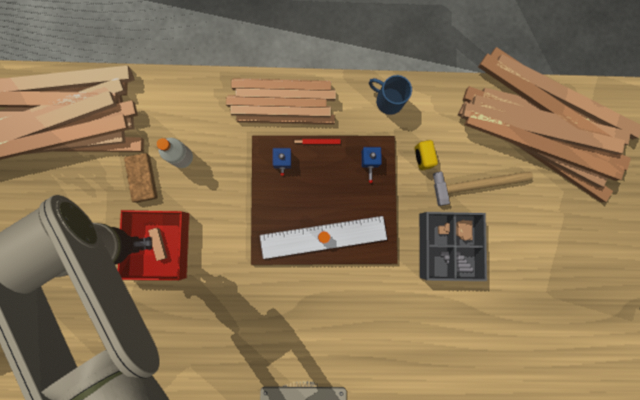

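The offcut now lies in the crate near (158,243), and the bar hasn't moved. Next I move to the knob, turning as I go.

jog_arm(commands=[8, -200, 0, 0, 0, 0.7, 8, -200, 0, 0, 0, 0.7, 8, -200, 0, 0, 0, 0.7, 8, -200, 0, 0, 0, 0.7, 8, -200, 0, 0, 0, 0.7])

```text
clock: 6.55
position: [0.4765, 0.1744, 0.1525]
orientation: [0.297, 0.955, -0.001, 0.0]
ft_force: [-0.3, 0.6, -0.6]
grip_width: 0.0402
grasp_force: 0.0
```

jog_arm(commands=[0, 0, 0, 0, 0, 0.7, 0, 0, 0, 0, 0, 0.7, 0, 0, 0, 0, 0, 0.7, 0, 0, 0, 0, 0, 0.7, 0, 0, 0, 0, 0, 0.7])

```text
clock: 7.05
position: [0.4761, 0.1797, 0.1526]
orientation: [0.605, 0.796, -0.0, -0.0]
ft_force: [1.1, -0.1, -0.6]
grip_width: 0.0403
grasp_force: 0.0
```

jog_arm(commands=[0, 0, 0, 0, 0, 0.25, 0, 0, 0, 0, 0, 0.25, 0, 0, 0, 0, 0, 0.25, 0, 0, 0, 0, 0, 0.25])

```text
clock: 7.45
position: [0.4762, 0.1797, 0.1527]
orientation: [0.697, 0.718, -0.0, -0.0]
ft_force: [0.3, 0.5, 0.1]
grip_width: 0.0402
grasp_force: 0.0
```

```bash
python3 - <<'E'
from h import *
delta([.489,-.0465,.10],1.3)
E
```

```text
t 7.45 pos [0.4762 0.1797 0.1527] yaw_y 1.71 z [-4.e-04 -1.e-04 -1.e+00] F [0.25 0.55 0.12] w 0.0402 gf 0.0
shift [-226.5    6.1   52.7] turn 0.0071
```

jog_arm(commands=[-50, 6, 0, 0, 0, 0.007, -100, 6, 0, 0, 0, 0.007, -150, 6, 0, 0, 0, 0.007, -200, 6, 20, 0, 0, 0.007, -226, 6, 50, 0, 0, 0.007])

```text
clock: 7.95
position: [0.4902, -0.0494, 0.1051]
orientation: [0.7, 0.714, 0.001, 0.003]
ft_force: [1.6, -0.7, -0.5]
grip_width: 0.0401
grasp_force: 0.0
```

jog_arm(commands=[0, 0, 0, 0, 0, 0, 0, 0, 0, 0, 0, 0, 0, 0, 0, 0, 0, 0])

```text
clock: 8.25
position: [0.4888, -0.0454, 0.1038]
orientation: [0.7, 0.714, 0.0, 0.0]
ft_force: [0.4, -0.1, 0.5]
grip_width: 0.0399
grasp_force: 0.0
```

```bash
python3 - <<'E'
from h import *
delta([.489,-.046,.037],1.3)
E
```

```text
t 8.25 pos [ 0.4888 -0.0454  0.1038] yaw_y 1.17 z [ 1.2e-03  2.0e-04 -1.0e+00] F [ 0.4  -0.13  0.47] w 0.0399 gf 0.0
shift [-0.7  0.1 66.8] turn -0.0022
```

jog_arm(commands=[0, 0, 25, 0, 0, 0, 0, 0, 40, 0, 0, 0, 0, 0, 50, 0, 0, 0, 0, 0, 60, 0, 0, 0, 0, 0, 66, 0, 0, 0])

```text
clock: 8.75
position: [0.4885, -0.0455, 0.0367]
orientation: [0.7, 0.714, 0.0, 0.0]
ft_force: [-0.8, -0.3, -0.1]
grip_width: 0.0403
grasp_force: 0.0
```

jog_arm(commands=[0, 0, 0, 0, 0, 0, 0, 0, 0, 0, 0, 0, 0, 2, 0, 0, 0, 0, 0, 4, 0, 0, 0, 0, 0, 6, 0, 0, 0, 0])

```text
clock: 9.25
position: [0.4947, -0.0461, 0.0373]
orientation: [0.701, 0.714, 0.0, 0.0]
ft_force: [0.5, 0.5, -0.1]
grip_width: 0.0404
grasp_force: 0.0
```

jog_arm(commands=[0, 2, 0, 0, 0, 0, 0, 4, 0, 0, 0, 0, 0, 6, 0, 0, 0, 0, 0, 8, 0, 0, 0, 0, 0, 10, 0, 0, 0, 0])

```text
clock: 9.75
position: [0.5042, -0.0457, 0.0367]
orientation: [0.701, 0.714, -0.0, -0.0]
ft_force: [-2.4, -0.2, -0.4]
grip_width: 0.0401
grasp_force: 1.0
```

jog_arm(commands=[0, 4, 0.5, 0, 0, 0, 0, 8, 1, 0, 0, 0, 0, 12, 1.5, 0, 0, 0, 0, 16, 2, 0, 0, 0, 0, 20, 2, 0, 0, 0])

```text
clock: 10.25
position: [0.5244, -0.0454, 0.0347]
orientation: [0.701, 0.714, -0.0, -0.0]
ft_force: [-1.8, 0.3, 0.5]
grip_width: 0.0402
grasp_force: 0.9
```

jog_arm(commands=[0, 4, 0, 0, 0, 0, 0, 8, 0, 0, 0, 0, 0, 12, 0, 0, 0, 0, 0, 16, 0, 0, 0, 0, 0, 20, 0, 0, 0, 0])

```text
clock: 10.75
position: [0.5444, -0.045, 0.0347]
orientation: [0.701, 0.714, -0.0, -0.0]
ft_force: [-1.9, 0.3, -0.6]
grip_width: 0.0399
grasp_force: 0.8
```

jog_arm(commands=[0, 4, 0, 0, 0, 0, 0, 8, 0, 0, 0, 0, 0, 12, 0, 0, 0, 0, 0, 14, 0, 0, 0, 0, 0, 16, 0, 0, 0, 0])

```text
clock: 11.25
position: [0.5603, -0.0447, 0.0349]
orientation: [0.701, 0.714, -0.0, -0.0]
ft_force: [-2.4, -0.2, 0.9]
grip_width: 0.0402
grasp_force: 0.9
```

```bash
cat > look.py <<'E'
from m import *
import sys
delta([.6,-.046,.035],1.3)
im=cams.camera('top'); hsv=cv2.cvtColor(im,cv2.COLOR_BGR2HSV)
wh=rng(hsv,(0,0,130),(180,60,255)); wh[:,:250]=0; wh[:,398:]=0; wh[:150]=0; wh[266:]=0
def edge(r):
    # front (top) edge of the bar per column, sub-pixel by 50% grey crossing
    out=[]
    g=hsv[:,:,2].astype(float)
    for u in r:
        v=[i for i in range(150,264) if wh[i,u] and wh[i+1,u]]
        if not v: continue
        v=v[0]; lo,hi=g[v-3,u],g[v+2,u]; h=(lo+hi)/2
        for k in range(v-3,v+2):
            if g[k,u]<h<=g[k+1,u]: out.append(ray('top',(u,k+(h-g[k,u])/(g[k+1,u]-g[k,u])),.030)[:2]); break
    return np.array(out)
e=np.vstack([edge(range(262,300)),edge(range(345,388))])
k=np.polyfit(e[:,1],e[:,0],1); r=e[:,0]-np.polyval(k,e[:,1]); e=e[abs(r)<.003]; k=np.polyfit(e[:,1],e[:,0],1)
print('edge n',len(e),'deg',np.degrees(np.arctan(-k[0])).round(2),'x at b(-.167)',np.polyval(k,-.167).round(4),'x at a(.064)',np.polyval(k,.064).round(4))
if len(sys.argv)>1: cv2.imwrite(sys.argv[1],cv2.resize(im[130:270,245:405],None,fx=5,fy=4.28,interpolation=cv2.INTER_CUBIC)[:600,:800])
E
python3 look.py pics/l1.png
```

```text
t 11.25 pos [ 0.5603 -0.0447  0.0349] yaw_y 1.06 z [-0. -0. -1.] F [-2.41 -0.22  0.95] w 0.0402 gf 0.9
shift [-2.  39.6 -0.1] turn -0.0042Traceback (most recent call last):
  File "look.py", line 18, in <module>
    k=np.polyfit(e[:,1],e[:,0],1); r=e[:,0]-np.polyval(k,e[:,1]); e=e[abs(r)<.003]; k=np.polyfit(e[:,1],e[:,0],1)
                                                                                      ~~~~~~~~~~^^^^^^^^^^^^^^^^^
    raise TypeError("expected non-empty vector for x")
TypeError: expected non-empty vector for x
```

```bash
python3 - <<'E'
s=open('look.py').read()
s=s.replace("def edge","if len(sys.argv)>1: cv2.imwrite(sys.argv[1],cv2.resize(im[130:270,245:405],None,fx=5,fy=4.28,interpolation=cv2.INTER_CUBIC)[:600,:800])\ndef edge",1)
s=s[:s.rindex("if len(sys.argv)")]
i=s.index("k=np.polyfit"); j=s.index("print('edge")
s=s[:i]+"L=cv2.fitLine(e.astype(np.float32)*1000,cv2.DIST_WELSCH,0,.01,.01).ravel()/1000; k=[L[0]/L[1],L[2]-L[0]/L[1]*L[3]]\n"+s[j:]
open('look.py','w').write(s)
E
python3 look.py pics/l1.png
```

```text
t 11.3 pos [ 0.5606 -0.0447  0.035 ] yaw_y 1.06 z [ 4.e-04 -0.e+00 -1.e+00] F [-1.16  0.23  0.48] w 0.0403 gf 0.3
shift [-2.  39.4  0. ] turn -0.0042
edge n 78 deg 16.72 x at b(-.167) 0.6408 x at a(.064) 0.5713
```

View pics/l1.png

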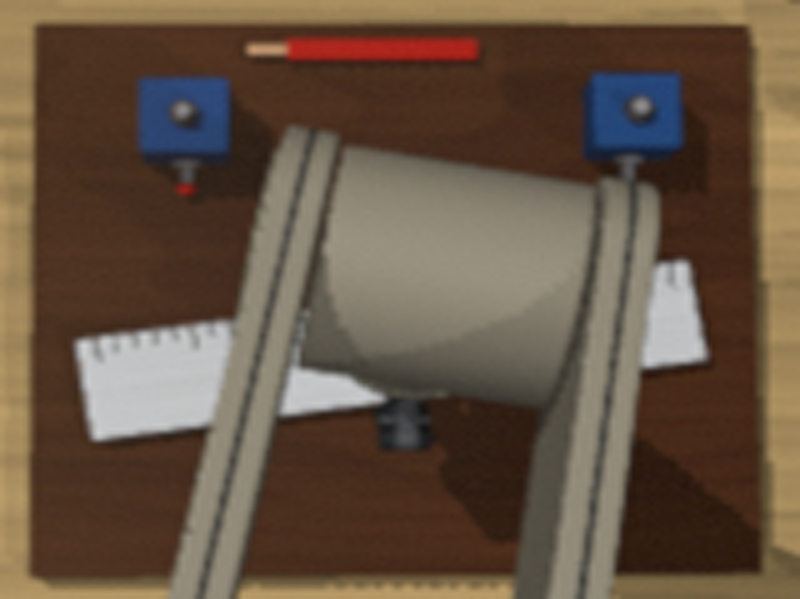

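The bar still has its starting turn, right end leading. Its edge at the right tip's column (crop 628,268) is about 25 mm short of the tip end (crop 628,227).

jog_arm(commands=[0, 3, 0, 0, 0, 0, 0, 6, 0, 0, 0, 0, 0, 9, 0, 0, 0, 0, 0, 12, 0, 0, 0, 0, 0, 14, 0, 0, 0, 0])

```text
clock: 11.85
position: [0.5744, -0.0445, 0.0349]
orientation: [0.701, 0.714, 0.0, 0.0]
ft_force: [-2.2, -0.3, 1.8]
grip_width: 0.0407
grasp_force: 1.0
```

jog_arm(commands=[0, 0.7, 0, 0, 0, 0, 0, 1.4, 0, 0, 0, 0, 0, 2.1, 0, 0, 0, 0, 0, 2.8, 0, 0, 0, 0, 0, 3.5, 0, 0, 0, 0])

```text
clock: 12.35
position: [0.5776, -0.0444, 0.0348]
orientation: [0.701, 0.714, 0.0, -0.0]
ft_force: [-2.4, -0.1, 0.4]
grip_width: 0.04
grasp_force: 1.0
```

jog_arm(commands=[0, 0.7, 0, 0, 0, 0, 0, 1.4, 0, 0, 0, 0, 0, 2.1, 0, 0, 0, 0, 0, 2.8, 0, 0, 0, 0, 0, 3.5, 0, 0, 0, 0])

```text
clock: 12.85
position: [0.5812, -0.0443, 0.0348]
orientation: [0.701, 0.714, -0.0, -0.0]
ft_force: [-2.4, 0.5, 0.1]
grip_width: 0.0409
grasp_force: 1.0
```

jog_arm(commands=[0, 0.7, 0, 0, 0, 0, 0, 1.4, 0, 0, 0, 0, 0, 2.1, 0, 0, 0, 0, 0, 2.8, 0, 0, 0, 0, 0, 3.5, 0, 0, 0, 0])

```text
clock: 13.35
position: [0.5847, -0.0443, 0.0349]
orientation: [0.701, 0.714, 0.0, 0.0]
ft_force: [-1.8, -0.3, -0.0]
grip_width: 0.0401
grasp_force: 1.0
```

jog_arm(commands=[0, 0.7, 0, 0, 0, 0, 0, 1.4, 0, 0, 0, 0, 0, 2.1, 0, 0, 0, 0, 0, 2.8, 0, 0, 0, 0, 0, 3.5, 0, 0, 0, 0])

```text
clock: 13.85
position: [0.5881, -0.0441, 0.0348]
orientation: [0.701, 0.714, -0.0, -0.0]
ft_force: [-2.4, 0.4, 1.5]
grip_width: 0.04
grasp_force: 1.3
```

```bash
sed -i 's/edge(range(262,300)),edge(range(345,388))/edge(range(262,290)),edge(range(378,388))/' look.py; python3 look.py; python3 - <<'E'
from m import *
cv2.imwrite('pics/s3.png',cv2.resize(cams.camera('side')[150:285,240:420],None,fx=4.4,fy=4.4,interpolation=cv2.INTER_CUBIC))
E
```

```text
t 13.85 pos [ 0.5881 -0.0441  0.0348] yaw_y 1.06 z [-1.e-04  1.e-04 -1.e+00] F [-2.37  0.42  1.51] w 0.04 gf 1.3
shift [-2.1 11.9 -0.2] turn -0.0042
edge n 36 deg 8.79 x at b(-.167) 0.6328 x at a(.064) 0.5971
```

View pics/s3.png

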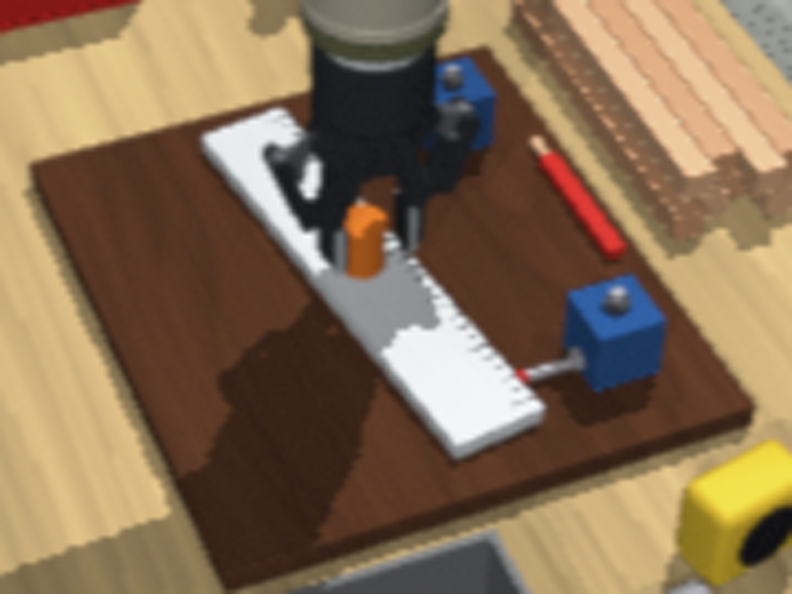

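The side view shows the red tip of the right stop at about (522,377) just meeting the bar's edge. The knob stands between the fingers, so I'll carry on with the swing.

jog_arm(commands=[0, 1, 0, 0, 0, 0, 0, 2, 0, 0, 0, 0, 0, 3, 0, 0, 0, 0, 0, 4, 0, 0, 0, 0, 0, 5, 0, 0, 0, 0])

```text
clock: 14.45
position: [0.5932, -0.0441, 0.0348]
orientation: [0.701, 0.714, -0.0, -0.0]
ft_force: [-3.3, 1.2, 1.3]
grip_width: 0.0403
grasp_force: 1.2
```

jog_arm(commands=[0, 1, 0, 0, 0, 0, 0, 2, 0, 0, 0, 0, 0, 3, 0, 0, 0, 0, 0, 4, 0, 0, 0, 0, 0, 5, 0, 0, 0, 0])

```text
clock: 14.95
position: [0.5982, -0.044, 0.0348]
orientation: [0.701, 0.714, -0.0, 0.0]
ft_force: [-2.0, 0.6, 1.4]
grip_width: 0.0401
grasp_force: 1.2
```

jog_arm(commands=[0, 1, 0, 0, 0, 0, 0, 2, 0, 0, 0, 0, 0, 3, 0, 0, 0, 0, 0, 4, 0, 0, 0, 0, 0, 5, 0, 0, 0, 0])

```text
clock: 15.45
position: [0.6032, -0.0439, 0.0348]
orientation: [0.701, 0.714, 0.0, 0.0]
ft_force: [-2.7, 0.6, 0.5]
grip_width: 0.0403
grasp_force: 1.2
```

```bash
python3 look.py; python3 - <<'E'
from m import *
cv2.imwrite('pics/s4.png',cv2.resize(cams.camera('side')[150:285,240:420],None,fx=4.4,fy=4.4,interpolation=cv2.INTER_CUBIC))
E
```

```text
t 15.45 pos [ 0.6032 -0.0439  0.0348] yaw_y 1.06 z [ 0. -0. -1.] F [-2.68  0.63  0.46] w 0.0403 gf 1.2
shift [-2.  -3.2 -0.2] turn -0.0042
edge n 36 deg 2.08 x at b(-.167) 0.6333 x at a(.064) 0.6249
```

View pics/s4.png

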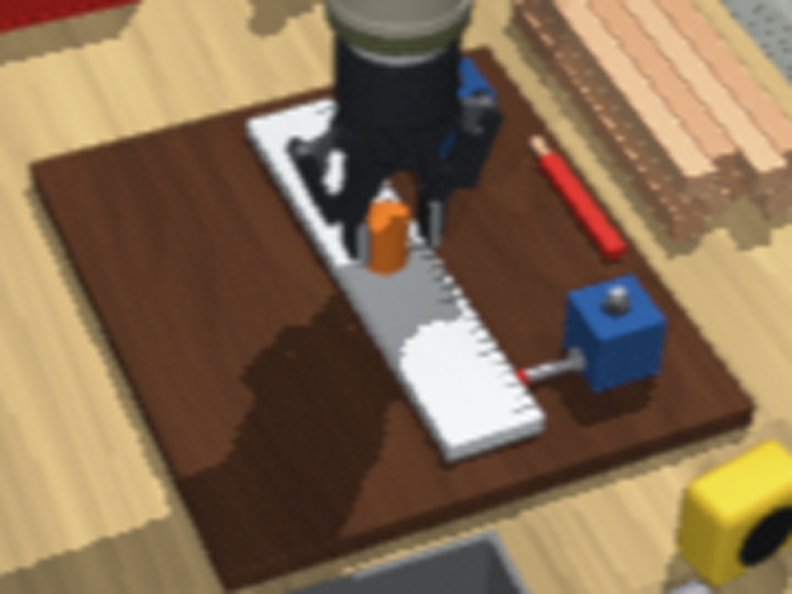

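The bar is swinging about the right tip at (522,377), with its edge now turned 2.1°. That leaves roughly 22 mm at the left tip, so about 11 mm of knob travel, and I'll slow down.

jog_arm(commands=[0, 0.8, 0, 0, 0, 0, 0, 1.6, 0, 0, 0, 0, 0, 2.4, 0, 0, 0, 0, 0, 3.2, 0, 0, 0, 0, 0, 4, 0, 0, 0, 0])

```text
clock: 16.05
position: [0.6072, -0.0438, 0.0348]
orientation: [0.701, 0.714, -0.0, 0.0]
ft_force: [-1.9, 1.4, 0.9]
grip_width: 0.04
grasp_force: 1.2
```

jog_arm(commands=[0, 0.5, 0, 0, 0, 0, 0, 1, 0, 0, 0, 0, 0, 1.5, 0, 0, 0, 0, 0, 2, 0, 0, 0, 0, 0, 2.5, 0, 0, 0, 0])

```text
clock: 16.55
position: [0.6096, -0.0438, 0.0348]
orientation: [0.701, 0.714, -0.0, -0.0]
ft_force: [-1.7, 1.0, -0.6]
grip_width: 0.0402
grasp_force: 1.2
```

```bash
python3 look.py
```

```text
t 16.55 pos [ 0.6096 -0.0438  0.0348] yaw_y 1.06 z [-1.e-04 -0.e+00 -1.e+00] F [-1.73  1.01 -0.59] w 0.0402 gf 1.2
shift [-2.  -9.6 -0.2] turn -0.0042
edge n 36 deg -0.92 x at b(-.167) 0.6334 x at a(.064) 0.6371
```

jog_arm(commands=[0, 0.4, 0, 0, 0, 0, 0, 0.8, 0, 0, 0, 0, 0, 1.2, 0, 0, 0, 0, 0, 1.6, 0, 0, 0, 0, 0, 2, 0, 0, 0, 0])

```text
clock: 17.1
position: [0.6116, -0.0437, 0.0348]
orientation: [0.701, 0.714, -0.0, -0.0]
ft_force: [-2.1, 1.5, 0.4]
grip_width: 0.04
grasp_force: 1.2
```

jog_arm(commands=[0, 0.2, 0, 0, 0, 0, 0, 0.4, 0, 0, 0, 0, 0, 0.6, 0, 0, 0, 0, 0, 0.8, 0, 0, 0, 0, 0, 1, 0, 0, 0, 0])

```text
clock: 17.6
position: [0.6126, -0.0438, 0.0348]
orientation: [0.701, 0.714, -0.0, -0.0]
ft_force: [-2.1, 0.5, 0.8]
grip_width: 0.0403
grasp_force: 1.2
```

```bash
python3 look.py
```

```text
t 17.6 pos [ 0.6126 -0.0438  0.0348] yaw_y 1.06 z [-1.e-04 -0.e+00 -1.e+00] F [-2.14  0.48  0.82] w 0.0403 gf 1.2
shift [ -2.  -12.6  -0.2] turn -0.0042
edge n 36 deg -2.42 x at b(-.167) 0.6332 x at a(.064) 0.643
```

jog_arm(commands=[0, 0.2, 0, 0, 0, 0, 0, 0.4, 0, 0, 0, 0, 0, 0.6, 0, 0, 0, 0, 0, 0.8, 0, 0, 0, 0, 0, 1, 0, 0, 0, 0])

```text
clock: 18.15
position: [0.6136, -0.0437, 0.0348]
orientation: [0.701, 0.714, -0.0, 0.0]
ft_force: [-2.6, 0.9, 0.7]
grip_width: 0.0399
grasp_force: 1.2
```

jog_arm(commands=[0, 0.15, 0, 0, 0, 0, 0, 0.3, 0, 0, 0, 0, 0, 0.45, 0, 0, 0, 0, 0, 0.6, 0, 0, 0, 0, 0, 0.75, 0, 0, 0, 0])

```text
clock: 18.65
position: [0.6143, -0.0437, 0.0348]
orientation: [0.701, 0.714, -0.0, 0.0]
ft_force: [-3.3, 0.9, -0.2]
grip_width: 0.0402
grasp_force: 1.2
```

jog_arm(commands=[0, 0.15, 0, 0, 0, 0, 0, 0.3, 0, 0, 0, 0, 0, 0.45, 0, 0, 0, 0, 0, 0.6, 0, 0, 0, 0, 0, 0.75, 0, 0, 0, 0])

```text
clock: 19.15
position: [0.6151, -0.0437, 0.0348]
orientation: [0.701, 0.714, 0.0, 0.0]
ft_force: [-2.7, 1.0, 0.8]
grip_width: 0.04
grasp_force: 1.2
```

jog_arm(commands=[0, 0.15, 0, 0, 0, 0, 0, 0.3, 0, 0, 0, 0, 0, 0.45, 0, 0, 0, 0, 0, 0.6, 0, 0, 0, 0, 0, 0.75, 0, 0, 0, 0])

```text
clock: 19.65
position: [0.6154, -0.0437, 0.0348]
orientation: [0.701, 0.714, -0.0, -0.0]
ft_force: [-5.7, 1.3, 3.5]
grip_width: 0.0401
grasp_force: 3.0
```

```bash
python3 look.py
```

```text
t 19.65 pos [ 0.6154 -0.0437  0.0348] yaw_y 1.06 z [-9.e-04  1.e-04 -1.e+00] F [-5.66  1.29  3.49] w 0.0401 gf 3.0
shift [ -2.  -15.5  -0.2] turn -0.0042
edge n 37 deg -3.68 x at b(-.167) 0.6333 x at a(.064) 0.6482
```

jog_arm(commands=[0, 0, 0, 0, 0, 0, 0, 0, 0, 0, 0, 0, 0, 0, 0, 0, 0, 0, 0, 0, 0, 0, 0, 0, 0, 0, 0, 0, 0, 0])

```text
clock: 20.2
position: [0.6154, -0.0437, 0.0348]
orientation: [0.701, 0.714, -0.0, -0.0]
ft_force: [-4.6, -0.0, 2.6]
grip_width: 0.0404
grasp_force: 2.8
```

jog_arm(commands=[0, 0.1, 0, 0, 0, 0, 0, 0.2, 0, 0, 0, 0, 0, 0.3, 0, 0, 0, 0, 0, 0.4, 0, 0, 0, 0, 0, 0.4, 0, 0, 0, 0])

```text
clock: 20.7
position: [0.6155, -0.0436, 0.0347]
orientation: [0.701, 0.714, -0.001, -0.001]
ft_force: [-7.1, 0.6, 4.2]
grip_width: 0.0401
grasp_force: 3.7
```

jog_arm(commands=[0, 0, 0, 0, 0, 0, 0, 0, 0, 0, 0, 0, 0, 0, 0, 0, 0, 0, 0, 0, 0, 0, 0, 0, 0, 0, 0, 0, 0, 0])

```text
clock: 21.2
position: [0.6155, -0.0437, 0.0348]
orientation: [0.701, 0.714, -0.001, -0.001]
ft_force: [-6.8, 0.6, 4.2]
grip_width: 0.0404
grasp_force: 3.7
```

jog_arm(commands=[0, 0.1, 0, 0, 0, 0, 0, 0.2, 0, 0, 0, 0, 0, 0.3, 0, 0, 0, 0, 0, 0.3, 0, 0, 0, 0, 0, 0.3, 0, 0, 0, 0])

```text
clock: 21.7
position: [0.6155, -0.0437, 0.0347]
orientation: [0.701, 0.714, -0.001, -0.001]
ft_force: [-9.0, 1.4, 5.0]
grip_width: 0.0402
grasp_force: 4.2
```

jog_arm(commands=[0, 0, 0, 0, 0, 0, 0, 0, 0, 0, 0, 0, 0, 0, 0, 0, 0, 0, 0, 0, 0, 0, 0, 0, 0, 0, 0, 0, 0, 0])

```text
clock: 22.2
position: [0.6155, -0.0437, 0.0346]
orientation: [0.701, 0.714, -0.001, -0.001]
ft_force: [-7.9, 0.1, 4.9]
grip_width: 0.0402
grasp_force: 4.2
```

```bash
python3 look.py; python3 - <<'E'
from m import *
cv2.imwrite('pics/s5.png',cv2.resize(cams.camera('side')[150:285,240:420],None,fx=4.4,fy=4.4,interpolation=cv2.INTER_CUBIC))
E
```

```text
t 22.2 pos [ 0.6155 -0.0437  0.0346] yaw_y 1.06 z [-2.3e-03  1.0e-04 -1.0e+00] F [-7.91  0.12  4.94] w 0.0402 gf 4.2
shift [ -2.  -15.5  -0.3] turn -0.0042
edge n 37 deg -3.67 x at b(-.167) 0.6335 x at a(.064) 0.6483
```

View pics/s5.png

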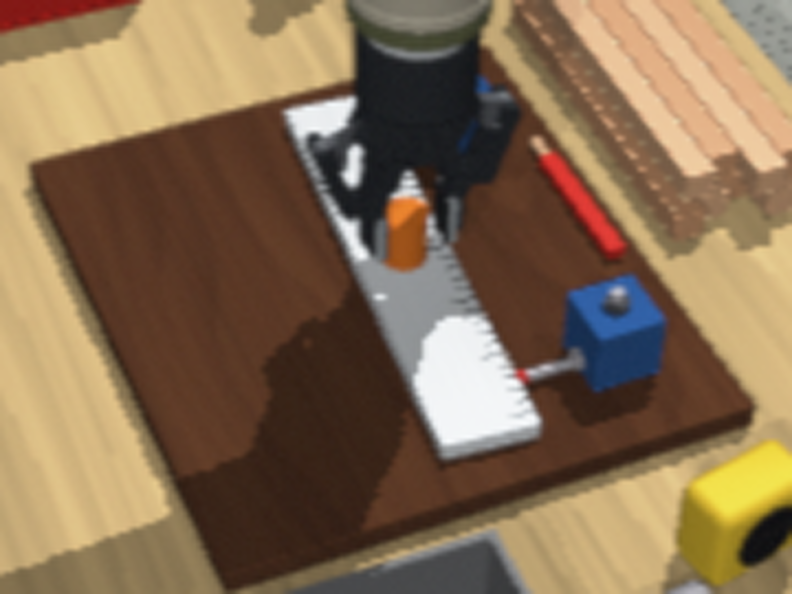

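The bar lies against the right tip at (522,377), and its top-view edge meets the left tip at x of about 0.648 m. I've held it at 7–8 N in total; now I back off slowly and lift out.

jog_arm(commands=[0, -0.4, 0, 0, 0, 0, 0, -0.8, 0, 0, 0, 0, 0, -1.4, 0, 0, 0, 0, 0, -2.4, 0, 0, 0, 0, 0, -3.4, 0, 0, 0, 0])

```text
clock: 22.8
position: [0.6138, -0.0439, 0.0352]
orientation: [0.701, 0.714, 0.0, 0.001]
ft_force: [0.1, -0.3, 0.1]
grip_width: 0.0403
grasp_force: 0.0
```

jog_arm(commands=[0, -1, 0, 0, 0, 0, 0, -2, 0, 0, 0, 0, 0, -2.5, 0, 0, 0, 0, 0, -2.5, 0, 0, 0, 0, 0, -2.5, 0, 0, 0, 0])

```text
clock: 23.3
position: [0.6107, -0.0438, 0.0349]
orientation: [0.701, 0.714, 0.0, 0.0]
ft_force: [0.2, -0.2, 0.4]
grip_width: 0.04
grasp_force: 0.0
```

jog_arm(commands=[0, 0, -5, 0, 0, 0, 0, 0, -15, 0, 0, 0, 0, 0, -35, 0, 0, 0, 0, 0, -70, 0, 0, 0, 0, 0, -110, 0, 0, 0])

```text
clock: 23.8
position: [0.6097, -0.0436, 0.1455]
orientation: [0.701, 0.714, -0.001, -0.001]
ft_force: [0.5, -0.1, 0.3]
grip_width: 0.0401
grasp_force: 0.0
```

jog_arm(commands=[0, -50, 0, 0, 0, 0, 0, -100, 0, 0, 0, 0, 50, -120, 0, 0, 0, 0, 100, -120, 0, 0, 0, 0, 150, -120, 0, 0, 0, 0])

```text
clock: 24.3
position: [0.4877, 0.1013, 0.1464]
orientation: [0.701, 0.713, 0.001, 0.001]
ft_force: [1.4, -0.1, -0.4]
grip_width: 0.0397
grasp_force: 0.0
```

jog_arm(commands=[50, 0, 0, 0, 0, 0, 100, 0, 0, 0, 0, 0, 120, 0, 0, 0, 0, 0, 120, 0, 0, 0, 0, 0, 120, 0, 0, 0, 0, 0])

```text
clock: 24.8
position: [0.4858, 0.2204, 0.1455]
orientation: [0.7, 0.714, 0.0, 0.0]
ft_force: [0.2, -1.2, -0.6]
grip_width: 0.04
grasp_force: 0.0
```

```bash
python3 look.py pics/l6.png
```

```text
t 24.8 pos [0.4858 0.2204 0.1455] yaw_y 1.14 z [ 7.e-04 -3.e-04 -1.e+00] F [ 0.19 -1.21 -0.62] w 0.04 gf 0.0
shift [-268.6  108.8  110.6] turn -0.0028
edge n 37 deg -3.7 x at b(-.167) 0.6332 x at a(.064) 0.6482
```

View pics/l6.png

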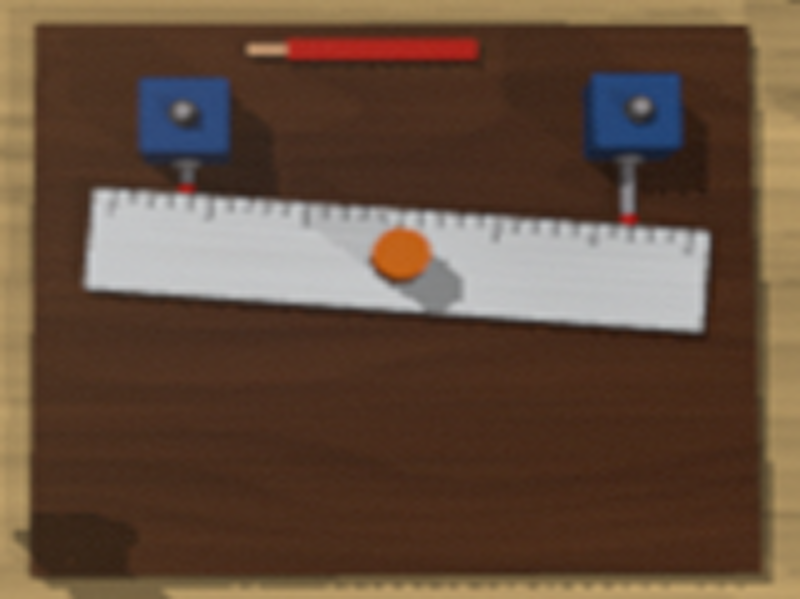

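The crop shows the graduated edge resting against both red tips at (187,190) and (628,220), with the gripper clear.

```bash
python3 -c "
from cell import close_job
print(close_job())"
```

```text
the job is handed in; nothing more can be done
None
```

The job is handed in: the offcut is in the red crate, and the straightedge was pressed on both screw tips at about 7–8 N in total (shared between the stops), then released and still lying against both; no verdict came back.

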